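# Take the rubber roller off a bench roll-down press and lay it on its rest

## Robot

A 6-joint arm with a two-finger parallel gripper is mounted at the origin on a cart in front of the work surface, level with it; the furniture and walls round the work are solid. World frame = base frame: x ahead of the robot, y to its left, z up, the work surface at z = 0. Lengths are in mm, angles in rad, forces in N, time in s.
With the tool pointing down it reaches from about 275 to 1000 mm from the base axis. Payload 8.4 kg.
Tool frame: the origin (TCP) lies on the centre line of the jaws, within the pads' length; the fingertips stand 14 mm ahead of it and the grasp point (between the pads) lies 5 mm behind it; z points along the fingers, y is the line along which they close (so a half turn about z gives the same grasp; the last joint's range is limited). The gripper opens to 85 mm and grips with 20 to 120 N. Pads are 22 mm wide; open, the fingers measure 114 mm over their backs; the gripper's body (76 mm by 85 mm) begins 54 mm behind the grasp point. The pads swing forward as they close: fully open they stand 13 mm farther back than shut.
Start: joints at [1.101, 0.353, 1.633, -0, 1.155, -0.002], TCP at [281.826, 557.855, 245.281] pointing down, gripper open.
Joint ranges: [-2.63, 2.63], [-0.92, 2.1], [0.06, 2.66], [-1.3, 4.44], [0, 2.69], [-3.02, 3.02]. Speed limits (rad/s): [2.22, 2.22, 2.79, 3.14, 3.14, 3.14].

## Interface

Orientations are given as [roll, pitch, yaw] about the fixed x, y, z axes, in that order (R = Rz(yaw) Ry(pitch) Rx(roll)).
In Python, from rig import r gives the robot as it stands.
- The arm moves only by the tool step_arm, never from a script. Its argument "plan" is text: rows parted by semicolons, each of 7 numbers parted by spaces: the turn, a rotation vector about the world's x, y, z in degrees, then the shift along the world's x, y, z in mm, then the closure in counts, from 0 (fully open) to 255 (shut). In form: rx ry rz x y z hand; .... A call has 1 to 8 rows; each row is the pose to reach, as a shift and turn from the pose commanded when the call began; what a row does not reach only later rows make up. A row lasts 1/10 s, in which the tool goes at most 50 mm and 8.59 degrees, less where a joint would pass 70% of its speed; a pose out of reach is approached as far as the arm can. A call with a gripper value outside its range is refused whole. The fingers move at their own pace and stop on an object; "force" is the grip in N (left out, the last holds). Time passes only in rows, so rows that repeat a pose let the fingers close. It gives the time, the measured TCP pose, the force, the opening and the grip force at its end, in the units of the state.
- r.sense(): the state, without advancing time (a new reading comes with each control period).
- r.grab_frame(name): name is "scene" or "top" or "wrist"; returns (picture, depth): 400x640x3 uint8, red, green, blue; 400x640 float32, mm along the optical axis (not along the pixel's ray), 0 where there is no reading.
- r.get_calibration(name): a dict with "K" (3x3 intrinsics, pixels), "k1" (the pictures are not rectified: a ray, as slopes to the right and down, at radius r is drawn at 1 + k1 r^2 times it, then the intrinsics apply), "world_from_camera" (4x4, takes a point from camera to world coordinates). Camera axes: x right, y down, z forward; pixel columns grow to the right and rows downward; lengths in mm; the calibration is good to about 2 mm. A picture is of the moment at which its call begins: read the wrist's pose just before it. get_calibration takes no time and is no camera call; for the wrist camera it gives the pose at the moment of the call.
- r.sign_off(): hands the job in; it is judged then, once.
The state is a dict: "clock": time; "qpos": joint angles; "qvel": joint speeds; "joint_efforts": joint torques, N m; "eef_pos": TCP position; "tcp_rot": TCP orientation; "contact_force": force on the tool from outside, world axes, zero at the start; "wrist_torque": the same for the moment, N m; "opening": opening from 0.0 (shut) to 1.0 (fully open); "grasp_force": force on a finger pad.
Only numpy, scipy, OpenCV 4.12 (cv2) and the standard library are available. Lean on these libraries where they do the work, as an engineer would, in place of code of your own. Each camera call takes 0.05 s, during which the arm holds its last target. There are 200 camera calls.

## Task

Take the rubber-covered roller off the small roll-down press so that it can be cleaned: flip the cam lever at the fork's side forward until it is fully open and leave it open, then lift the roller off its seats, draw it forward along the slots and lower its axle out of their open lower ends. Set it down, not dropped, on the notched roller rest, with both bare steel journals lying in the notches. The rubber must never touch the bed of the press or the desk, and the wash bottle and the two vials behind stay where they are.

Things in the scene. Friction and masses are not known exactly. Their poses are not given: they have to be found in the camera images.
- press: Bench roll-down press, fixed: grey base, steel bed (top 22 mm over the desk), grey head on two columns at the back, fork of two aluminium cheek plates reaching forward. Origin on the desk under the seated roller's centre; x away from the robot, y left, z up. mm: cheeks y 47 to 55 either side, x -41 to the head (front x 72, top 151), z 91 to 129 (136 at the pivot); between them empty, open above and in front.
- fork_seat (a point): Centre of the seated roller, 105 mm over the desk, axes as the press. Each cheek has the same L-shaped slot; from this point, mm: the axle's seat at 0 with a wall behind it; floor rising forward by 12 degrees to a lip at x -12.5, z -2.5; level ceiling at z 12. With the cam open the roller still lies in its seats by its weight; with the cam closed it cannot leave them.
- slot_exit (a point): Middle (x and y) of the slots' exits, 20.8 mm in front of fork_seat and 14 mm below it, at the underside of the cheeks; axes as the press. Exits 16.5 mm wide (x) for the 10 mm axle, open at the bottom. Way out of the axle: up 4.5 mm from the seat, forward 20.8, straight down 25 to 35 below the seat, then forward from under the cheeks (by 60 mm or more) before lifting.
- cam_lever (a joint): Cam lever outside the right-hand (-y) cheek, hinged about the press's y; rad. 0 closed: lever up, leaning 0.2 back, its eccentric cam against the front of the right journal. Grows as the knob swings forward (-x of the press) and down; 1.7 is the stop, fully open, nearly level, pointing forward. Stiff (about 2 N at the knob), stays where it is left; the cam clears the slot from about 1.35.
- lever_pivot (a point): Pivot of the cam lever, in the lever's mid plane: 13 mm in front of fork_seat, 67 mm to its right and 19 mm above it; axes as the press.
- lever_knob (a point): Centre of the black ball knob, 20 mm in diameter, at the end of the cam lever: 62 cos(a) mm above lever_pivot, 62 sin(a) in front of it and 13 mm to its right, with a = joint - 0.2 rad. It stands 15 mm clear of the cheek's outer face; the lever bar is 6 mm thick.
- roller: The roller, loose, 0.35 to 0.65 kg: black rubber face 40 mm in diameter and 90 mm long, a bare steel journal (10 mm diameter, 18 mm long) at each end. Origin at its centre; y is its axle; x and z turn as it rolls. At the start it lies in the fork, axle along y of the press, 2 mm play to each side. It can be gripped between the cheeks from above, one finger in front of it and one behind.
- rest: Roller rest, fixed: aluminium base plate 96 x 128 x 8 mm, two grey plastic uprights 8 mm thick, inner faces at y 48.5 mm to either side, 73 mm high, each with an open 90 degree V notch (mouth 40 mm wide in x, bottom 53 mm over the desk). Origin on the desk under the notches; x away from the robot, y left, z up.
- rest_seat (a point): Where the roller's centre lies when its journals rest in the notches, axle along y of the rest: midway between the uprights, 60 mm over the desk; axes as the rest.
- wash_bottle: White wash bottle with red cap, 62 mm body, 176 mm high, standing loose behind the work. Leave it.
- vial_5: Sample vial, 21 mm in diameter, 48 mm high, standing loose behind the work. Leave it.
- vial_6: Sample vial, 21 mm in diameter, 48 mm high, standing loose behind the work. Leave it.
There are look-alikes about, which are no part of the job. Leave any turquoise look-alike of the roller alone.

How it is judged (in metres and radians):
On the way, in this order (a step that is already met when the one before it is completed fails the run):
1. the cam lever is flipped open (joint above 1.35 rad) (value of joint cam_lever above 1.35 rad), for 0.2 s.
2. the roller is out of the fork (its centre more than 50 mm from its seat) (distance between roller and fork_seat above 0.05 m), for 0.1 s.
3. the roller is lowered into the notches of the rest while still held (within 7 mm sideways and 8 mm in height) (horizontal distance between roller and rest_seat below 0.007 m and height (world z) of roller between 0.055 and 0.068 m and angle between the y axis of roller and the y axis of rest, either way round below 0.08 rad and contact force between the fingers and roller above 0.5 N), for 0.05 s.
At the end, for the whole second after the job is handed in: The roller lies still by its journals in both notches of the rest: centre within 7 mm horizontally and 4 mm in height of rest_seat, axle within 0.08 rad of the rest's y axis; the cam lever is left open (above 1.35 rad) (horizontal distance between roller and rest_seat below 0.007 m and height (world z) of roller between 0.056 and 0.064 m and angle between the y axis of roller and the y axis of rest, either way round below 0.08 rad and linear speed of roller below 0.02 m/s and value of joint cam_lever above 1.35 rad); the robot touches nothing.
It fails at once if the rubber comes down on the bed or the desk (roller centre lower than 45 mm above the desk) (height (world z) of roller below 0.045 m).
It fails at once if the wash bottle is pushed more than 30 mm from its place or tipped over (distance of wash_bottle from where it was at the start of the episode above 0.03 m or angle between wash_bottle's own z axis and vertical above 0.5 rad).
It fails at once if the vial 5 is pushed more than 30 mm from its place or tipped over (distance of vial_5 from where it was at the start of the episode above 0.03 m or angle between vial_5's own z axis and vertical above 0.5 rad).
It fails at once if the vial 6 is pushed more than 30 mm from its place or tipped over (distance of vial_6 from where it was at the start of the episode above 0.03 m or angle between vial_6's own z axis and vertical above 0.5 rad).
It also fails if it takes over 51 s, if anything falls off the work surface, if the arm or the gripper's body presses on something with over 40 N, if the wrist force passes 120 N, or if a joint passes its speed limit or range.

## Working session

There is one attempt and no reset: what is moved stays moved. The work goes in short steps, Python scripts to look and compute and a tool call to move; the robot and the scene stay as the last step left them, time stands still between calls to the robot, and variables do not carry over. Pictures are saved under pics/ and viewed, at most 10 in all, crops included, and the job is handed in when it is done.

Besides the shell and the picture viewer there is one more tool, called after ">>>" by a JSON object that holds its "method" and its "body". step_arm: Moves the arm, as the interface text tells. Its arguments: {"type":"object","properties":{"plan":{"type":"string"},"force":{"type":"number"}},"required":["plan"]}

```bash
mkdir -p pics; cat > h.py <<'E'
import numpy as np, cv2
from rig import r
def pts(n, tag):
    im,d=r.grab_frame(n); c=r.get_calibration(n)
    cv2.imwrite(f'pics/{tag}.png',im[:,:,::-1]); np.savez(f'{tag}.npz',im=im,d=d,K=c['K'],k1=c['k1'],T=c['world_from_camera'])
    return im,d,c
def world(d,K,k1,T):
    v,u=np.mgrid[:400,:640]; K=np.array(K)
    p=cv2.undistortPoints(np.stack([u,v],-1).reshape(-1,1,2).astype(float),K,np.array([k1,0,0,0,0.])).reshape(400,640,2)
    P=np.dstack([p[...,0]*d,p[...,1]*d,d]); T=np.array(T)
    return P@T[:3,:3].T+T[:3,3]
def load(tag):
    z=np.load(f'{tag}.npz'); return z['im'],z['d'],world(z['d'],z['K'],float(z['k1']),z['T'])
E
python3 - <<'E'
from h import *
for n in('scene','top'):
    im,d,c=pts(n,n+'1'); print(n,np.round(c['world_from_camera'],2).tolist(),c['K'],c['k1'])
print(r.sense())
a=cv2.imread('pics/scene1.png');b=cv2.imread('pics/top1.png')
E
```

```text
scene [[0.66, -0.42, 0.63, -182.29], [-0.76, -0.37, 0.54, -728.29], [0.01, -0.83, -0.56, 892.37], [0.0, 0.0, 0.0, 1.0]] [[518.68081739   0.         317.78446636]
 [  0.         518.68081739 187.84789141]
 [  0.           0.           1.        ]] -0.06262333892470441
top [[0.01, -0.98, 0.17, 466.94], [-1.0, -0.01, 0.02, -25.12], [-0.01, -0.17, -0.98, 1255.99], [0.0, 0.0, 0.0, 1.0]] [[370.67643006   0.         324.11803437]
 [  0.         370.67643006 200.86657029]
 [  0.           0.           1.        ]] -0.07767257708121728
{'clock': 0.1, 'qpos': array([ 1.10058368e+00,  3.53557593e-01,  1.63407943e+00,  4.26670804e-05,
        1.15521927e+00, -2.39782730e-03]), 'qvel': array([ 3.19020259e-04, -2.41203620e-03,  1.09805565e-05, -3.17737828e-04,
       -1.27190030e-03,  3.58335369e-04]), 'joint_efforts': array([-1.36854138e-03, -6.06358624e+01, -3.42816174e+01, -1.15743865e-04,
        4.09676475e-03,  8.20274408e-06]), 'eef_pos': array([281.62960971, 557.47337276, 244.64163839]), 'tcp_rot': array([-3.14032911e+00, -4.20434881e-05,  2.67376055e+00]), 'contact_force': array([-0.59120229,  0.39223027,  0.11958348]), 'wrist_torque': array([ 0.03064809,  0.0065332 , -0.08629954]), 'grasp_force': 0.0, 'opening': 1.0017806075216829}
```

View pics/scene1.png

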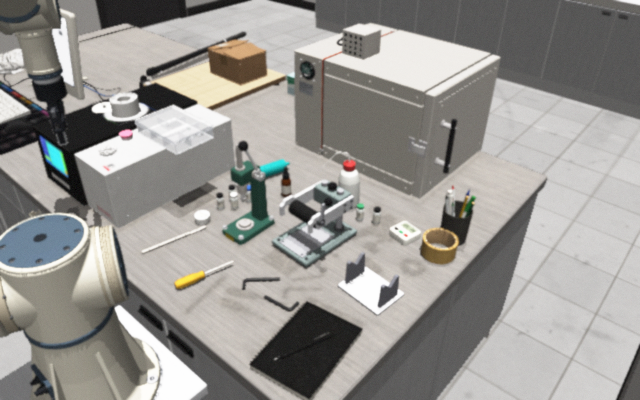

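View pics/top1.png

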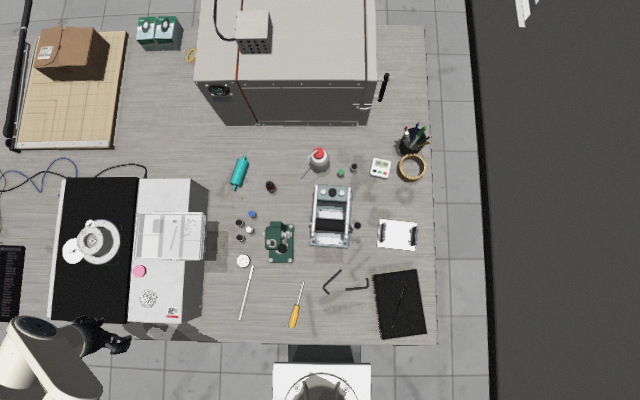

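Scene: the press is at about (315,225) and the white rest with dark uprights at (370,285). The red-capped bottle is at (348,180). Top: press (331,215), rest (397,235), turquoise look-alike (240,172), with vials at (341,173) and (354,167). The green press at (280,240) is not ours. I'll confirm in one enlarged crop and measure.

```bash
python3 - <<'E'
from h import *
im,d,P=load('scene1'); a=cv2.resize(im[165:315,260:420,::-1],None,fx=2.5*0.98,fy=2.5*.98,interpolation=cv2.INTER_CUBIC)
im2,d2,P2=load('top1'); b=cv2.resize(im2[170:270,300:425,::-1],(400,320),interpolation=cv2.INTER_CUBIC)
H=max(a.shape[0],b.shape[0]); o=np.zeros((H,a.shape[1]+400,3),np.uint8); o[:a.shape[0],:a.shape[1]]=a;o[:320,a.shape[1]:]=b
cv2.imwrite('pics/crop1.png',o); print(o.shape)
# height bands in the neighbourhood, fused
Q=np.vstack([P[150:320,250:430].reshape(-1,3),P2[160:270,300:430].reshape(-1,3)])
C=np.vstack([im[150:320,250:430].reshape(-1,3),im2[160:270,300:430].reshape(-1,3)])
np.savez('q.npz',Q=Q,C=C)
# rest: uprights and base from both
for nm,PP in(('s',P),('t',P2)):
    for u,v in ([(370,285),(355,268),(387,291)] if nm=='s' else [(397,235),(379,233),(414,236),(331,218),(331,190),(358,226)]):
        print(nm,u,v,np.round(PP[v,u]))
E
```

```text
(368, 792, 3)
s 370 285 [ 583. -242.    6.]
s 355 268 [ 571. -203.   46.]
s 387 291 [ 556. -306.   49.]
t 397 235 [ 572. -252.    9.]
t 379 233 [ 578. -191.   10.]
t 414 236 [ 565. -297.   60.]
t 331 218 [614. -29. 114.]
t 331 190 [695. -28. 151.]
t 358 226 [ 581. -106.  195.]
```

View pics/crop1.png

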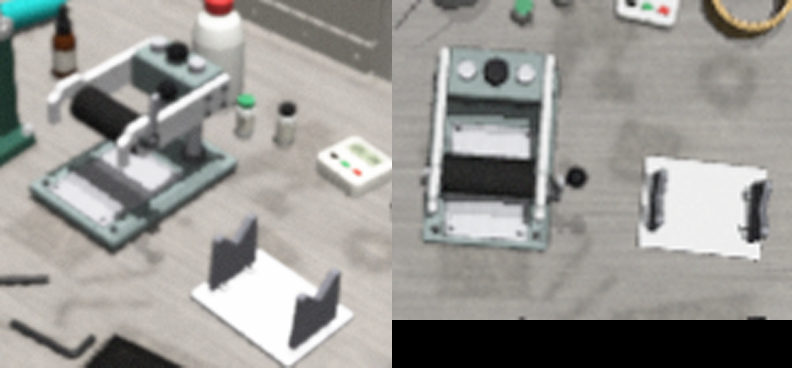

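The crop confirms it: black roller in the grey press, knob up at its right side at top-view (358,226), and the white rest with V uprights to its right. Now the poses.

```bash
cat >> h.py <<'E'
from scipy.optimize import least_squares
def onplane(uv,K,k1,T,z):
    p=cv2.undistortPoints(np.asarray(uv,float).reshape(-1,1,2),np.array(K),np.array([k1,0,0,0,0.])).reshape(-1,2)
    dr=np.c_[p,np.ones(len(p))]@T[:3,:3].T; s=(z-T[2,3])/dr[:,2]; return T[:3,3]+dr*s[:,None]
def rect(mask,tag,z):
    Z=np.load(tag+'.npz'); n,l,st,_=cv2.connectedComponentsWithStats(mask.astype(np.uint8)); i=1+np.argmax(st[1:,4])
    v,u=np.nonzero(l==i); W=onplane(np.c_[u,v],Z['K'],float(Z['k1']),Z['T'],z)
    return cv2.minAreaRect(W[:,:2].astype(np.float32)),len(u)
E
python3 - <<'E'
from h import *
for tag in('top1','scene1'):
    im,d,P=load(tag); g=im.astype(int); mx=g.max(2); 
    X,Y,Z=P[...,0],P[...,1],P[...,2]
    near=(abs(X-570)<90)&(Y<-160)&(Y>-340)
    print(tag,'plate',rect(near&(g.min(2)>175)&(Z<30),tag,8))
    u=near&(mx<120)&(Z>20)
    for s in(1,-1):
        m=u&((Y+250)*s>0); print(' upright',m.sum(),np.round(np.median(P[m],0)),np.round(P[m].min(0)),np.round(P[m].max(0)))
    press=(abs(Y+28)<90)&(X>520)&(X<740)
    h=press&(Z>143)&(Z<158)&(X>660); print('head',rect(h,tag,151))
    c=press&(Z>122)&(Z<134)&(mx>150)&(X<690)
    for s in(1,-1):
        m=c&((Y+28)*s>0)
        if m.sum()>5:
            f=cv2.fitLine(P[m][:,:2].astype(np.float32),cv2.DIST_HUBER,0,.01,.01).ravel(); print(' cheek',s,m.sum(),np.round(f,3),np.round(P[m].min(0)),np.round(P[m].max(0)))
    m=press&(mx<60)&(abs(Y+28)<42)&(Z>103)&(Z<130)&(abs(X-612)<35); Q=P[m]
    def res(p):
        dx=(Q[:,0]-p[0])*np.cos(p[1])+(Q[:,1]+28)*np.sin(p[1])
        return np.hypot(dx,Q[:,2]-p[2])-20
    s=least_squares(res,[612,0,105],loss='soft_l1'); print(' roller',m.sum(),s.x,np.sqrt(np.mean(s.fun**2)),np.round(Q.min(0)),np.round(Q.max(0)))
    k=(mx<70)&(abs(X-590)<50)&(abs(Y+110)<30)&(Z>140)&(Z<215); print(' knob',k.sum(),np.round(P[k].mean(0),1),np.round(P[k].min(0)),np.round(P[k].max(0)))
E
```

```text
top1 plate (((573.4854125976562, -251.42893981933594), (130.3428497314453, 97.83110046386719), 84.01512145996094), 852)
 upright 51 [ 574. -194.   53.] [ 550. -198.   22.] [ 604. -191.   77.]
 upright 68 [ 566. -299.   48.] [ 538. -302.   21.] [ 597. -295.   75.]
head (((690.738037109375, -32.746395111083984), (21.709087371826172, 21.294588088989258), 0.4390765130519867), 53)
 cheek 1 113 [ 9.95000e-01 -1.02000e-01  6.34165e+02  2.12310e+01] [560. -25. 122.] [690.  29. 134.]
 cheek -1 118 [ 9.9900e-01 -4.8000e-02  6.2926e+02 -7.8592e+01] [552. -87. 122.] [690. -35. 134.]
 roller 299 [ 5.96173603e+02 -6.14208656e-02  1.05083874e+02] 1.8020194228250201 [577. -69. 106.] [613.  14. 129.]
 knob 26 [ 584.3 -104.2  192.8] [ 576. -112.  187.] [591. -98. 198.]
scene1 plate (((563.3995361328125, -254.52786254882812), (182.32997131347656, 181.8430633544922), 0.3566723167896271), 3126)
 upright 240 [ 571. -201.   42.] [ 545. -207.   20.] [ 608. -192.   70.]
 upright 228 [ 559. -305.   41.] [ 535. -310.   20.] [ 597. -297.   71.]
head (((686.7401123046875, -25.648242950439453), (49.72999954223633, 29.59205436706543), 77.40289306640625), 82)
 cheek 1 146 [ 9.97000e-01 -7.40000e-02  6.20718e+02  2.33180e+01] [557. -24. 122.] [684.  34. 134.]
 cheek -1 180 [ 9.99000e-01 -3.60000e-02  6.23433e+02 -7.76310e+01] [549. -87. 122.] [690. -35. 134.]
 roller 209 [577.33073626   6.21375661 138.32129008] 4.01928768886121 [577. -56. 104.] [601.  14. 129.]
 knob 53 [ 580.1 -106.4  190. ] [ 573. -113.  181.] [591. -95. 196.]
```

```bash
python3 - <<'E'
from h import *
s=r.sense(); c=r.get_calibration('wrist'); T=np.array(c['world_from_camera'])
from scipy.spatial.transform import Rotation as R
A=R.from_euler('xyz',s['tcp_rot']).as_matrix(); print(np.round(A.T@(T[:3,3]-s['eef_pos']),1),np.round(A.T@T[:3,:3],2).tolist(),c['K'][0])
im,d,P=load('top1'); Z=P[...,2]; m=(P[...,0]>200)&(P[...,0]<700)&(P[...,1]<500)&(P[...,1]>-350)
for y in range(-300,500,100): q=m&(abs(P[...,1]-y)<50); print(y,P[q][:,2].max().round())
E
```

```text
[  75.1   -0.4 -129. ] [[0.0, -0.96, -0.29], [1.0, 0.0, -0.0], [0.0, -0.29, 0.96]] [310.11841471   0.         317.69606594]
-300 79.0
-200 77.0
-100 198.0
0 1256.0
100 308.0
200 206.0
300 229.0
400 688.0
```

>>> {"method": "step_arm", "body": {"plan": "0 0 -8 10 -20 50 255; 0 0 -16 40 -60 100 255; 0 0 -24 75 -105 150 255; 0 0 -32 110 -150 155 255; 0 0 -40 140 -190 155 255; 0 0 -48 170 -230 155 255; 0 0 -56 195 -272 155 255; 0 0 -64 220 -315 155 255"}}

```text
clock: 0.9
eef_pos: [477.1, 281.9, 399.2]
tcp_rot: [3.141, -0.0, 1.551]
contact_force: [0.8, 0.3, -0.1]
opening: -0.001
grasp_force: 0.0
```

>>> {"method": "step_arm", "body": {"plan": "0 0 -1 20 -45 0 255; 0 0 -2 40 -90 0 255; 0 0 -2.7 55 -135 0 255; 0 0 -2.7 70 -180 0 255; 0 0 -2.7 80 -220 -20 255; 0 0 -2.7 88 -250 -50 255; 0 0 -2.7 88 -250 -60 255; 0 0 -2.7 88 -250 -60 255"}}

```text
clock: 1.7
eef_pos: [563.2, 33.3, 337.1]
tcp_rot: [-3.138, 0.0, 1.508]
contact_force: [0.8, -0.1, 0.2]
opening: 0.0
grasp_force: 0.0
```

```bash
python3 - <<'E'
from h import *
print(r.sense()['eef_pos'],r.sense()['qvel'].round(3)); im,d,c=pts('wrist','w1'); cv2.imwrite('pics/w1b.png',im[:,:,::-1])
E
```

```text
[563.23747809  33.29457558 337.06904278] [ 0.032 -0.026 -0.044  0.004  0.026  0.004]
```

View pics/w1.png

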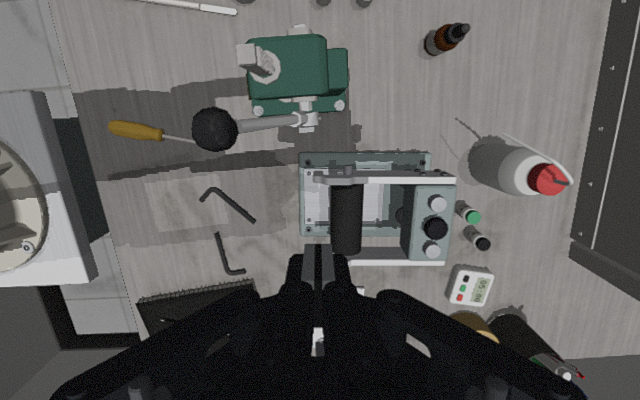

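The wrist view shows the roller at (346,215) between the white cheeks (rows 177 and 262), with the grey head at (432,222). The green press is up-left and the fingers hide the knob. Next I measure from this view.

```bash
python3 - <<'E'
from h import *
im,d,P=load('w1'); g=im.astype(int); mx=g.max(2); X,Y,Z=P[...,0],P[...,1],P[...,2]
box=np.zeros(d.shape,bool); box[140:275,290:465]=1
m=box&(mx<70)&(Z>104)&(Z<130)&(X<640); m[250:]=0; Q=P[m]
def res(p):
    dx=(Q[:,0]-p[0])*np.cos(p[1])+(Q[:,1]+28)*np.sin(p[1]); return np.hypot(dx,Q[:,2]-p[2])-20
s=least_squares(res,[600,0,105],loss='soft_l1'); print('roller',m.sum(),s.x,np.sqrt(np.mean(s.fun**2)),Q.min(0).round(),Q.max(0).round())
h=box&(Z>145)&(Z<157)&(X>655); print('head',h.sum(),rect(h,'w1',151),P[h].mean(0).round(1))
c=box&(g.min(2)>140)&(Z>119)&(Z<135)
for a,b in((150,200),(250,275)):
    k=c.copy(); k[:a]=0;k[b:]=0; q=P[k]; f=cv2.fitLine(q[:,:2].astype(np.float32),cv2.DIST_HUBER,0,.01,.01).ravel(); print('cheek',k.sum(),f.round(3),'y at 600:',f[3]+(600-f[2])*f[1]/f[0],q.min(0).round(),q.max(0).round())
# base plate outline (desk-level reference): greenish base z~22
E
```

```text
roller 2087 [ 5.94356399e+02 -6.24244490e-02  1.06575646e+02] 1.4275622078304342 [574. -65. 105.] [616.  41. 129.]
head 837 (((689.595458984375, -27.8167781829834), (25.40452766418457, 27.949234008789062), 26.06342887878418), 439) [689.4 -26.9 150.4]
cheek 671 [ 9.98000e-01 -6.00000e-02  6.61876e+02  2.41520e+01] y at 600: 27.845898 [557.  17. 123.] [716.  34. 134.]
cheek 536 [ 9.97000e-01 -7.10000e-02  6.51185e+02 -7.79560e+01] y at 600: -74.29722 [594. -85. 129.] [710. -70. 135.]
```

>>> {"method": "step_arm", "body": {"plan": "0 0 0 20 -40 0 255; 0 0 0 40 -80 0 255; 0 0 0 55 -115 0 255; 0 0 0 65 -145 -10 255; 0 0 0 65 -145 -50 255; 0 0 0 65 -145 -95 255; 0 0 0 65 -145 -110 255; 0 0 0 65 -145 -110 255"}}

```text
clock: 2.55
eef_pos: [628.6, -109.9, 227.9]
tcp_rot: [-3.138, -0.001, 1.511]
contact_force: [0.5, -0.8, 0.3]
opening: -0.004
grasp_force: 0.0
```

```bash
python3 - <<'E'
from h import *
im,d,c=pts('scene','s2'); cv2.imwrite('pics/s2c.png',cv2.resize(im[110:310,250:420,::-1],None,fx=3,fy=3))
im,d,c=pts('wrist','w2')
im,d,P=load('w2'); g=im.astype(int); mx=g.max(2); X,Y,Z=P[...,0],P[...,1],P[...,2]
k=(mx<70)&(Z>165)&(Z<200)&(abs(X-590)<30)&(abs(Y+105)<22); print(k.sum(), P[k].mean(0).round(1) if k.any() else '',P[k].min(0).round(),P[k].max(0).round())
E
```

```text
878 [ 586.1 -100.8  192.4] [ 576. -112.  165.] [594. -87. 198.]
```

View pics/s2c.png

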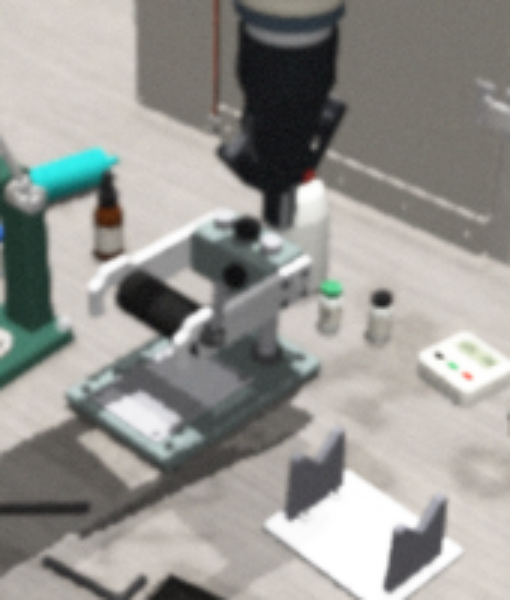

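The crop shows the closed fingers (280,210) behind the knob (235,275), clear of the bottle and vials. Lower them and push forward.

>>> {"method": "step_arm", "body": {"plan": "0 0 0 0 0 -35 255; 0 0 0 0 0 -68 255; 0 0 0 -15 1 -68 255; 0 0 0 -30 2 -68 255; 0 0 0 -45 3 -68 255; 0 0 0 -60 4 -68 255; 0 0 0 -72 5 -68 255; 0 0 0 -80 5 -68 255"}}

```text
clock: 3.45
eef_pos: [550.7, -106.2, 163.1]
tcp_rot: [3.137, 0.0, 1.51]
contact_force: [6.3, -0.2, -4.6]
opening: -0.001
grasp_force: 3.2
```

>>> {"method": "step_arm", "body": {"plan": "0 0 0 8 0 20 255; 0 0 0 8 0 40 255; 0 0 0 -20 1 42 255; 0 0 0 -38 2 40 255; 0 0 0 -38 2 20 255; 0 0 0 -38 2 5 255; 0 0 0 -38 2 -8 255; 0 0 0 -38 2 -10 255"}}

```text
clock: 4.25
eef_pos: [499.7, -102.7, 147.5]
tcp_rot: [-3.117, -0.002, 1.51]
contact_force: [-32.2, 3.2, 7.6]
opening: 0.001
grasp_force: 21.7
```

```bash
python3 - <<'E'
from h import *
im,d,c=pts('scene','s3'); cv2.imwrite('pics/s3c.png',cv2.resize(im[150:300,270:420,::-1],None,fx=4,fy=4))
E
```

```text
(no output)
```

View pics/s3c.png

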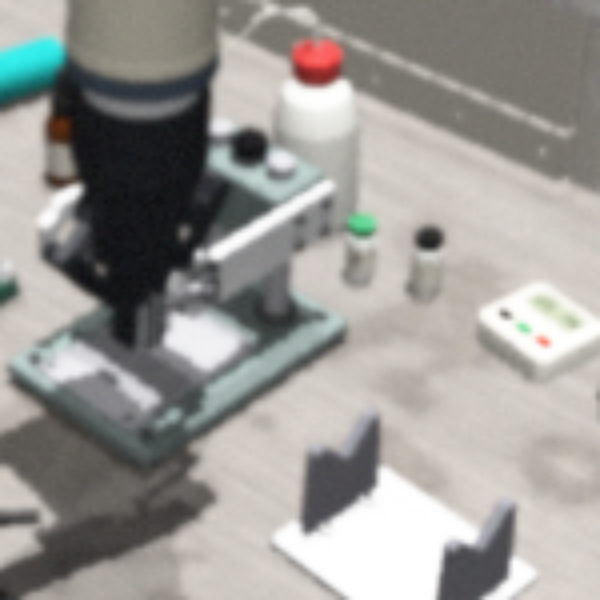

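The fingertip slipped to the front of the knob (side load 32 N). I'll back off forward, lift, and look.

>>> {"method": "step_arm", "body": {"plan": "0 0 0 -25 1 0 255; 0 0 0 -35 1 5 255; 0 0 0 -35 1 50 255; 0 0 0 -35 40 95 255; 0 0 0 -35 80 120 255; 0 0 0 -20 120 130 255; 0 0 0 -10 120 130 255"}}

```text
clock: 5.0
eef_pos: [503.9, 20.0, 285.5]
tcp_rot: [3.134, -0.002, 1.513]
contact_force: [0.5, -0.1, 0.3]
opening: 0.0
grasp_force: 0.0
```

```bash
python3 - <<'E'
from h import *
r0=r.sense();print(r0['eef_pos'])
im,d,c=pts('scene','s4'); a=cv2.resize(im[170:280,270:400,::-1],(520,440))
im,d,c=pts('wrist','w4'); cv2.imwrite('pics/w4.png',im[:,:,::-1]); b=cv2.resize(im[100:400,200:480,::-1],(280,300))
o=np.zeros((440,800,3),np.uint8);o[:,:520]=a;o[:300,520:]=b;cv2.imwrite('pics/c4.png',o)
for t in('s4','w4'):
    im,d,P=load(t); mx=im.max(2); X,Y,Z=P[...,0],P[...,1],P[...,2]
    k=(mx<70)&(Z>115)&(Z<200)&(X>495)&(X<600)&(abs(Y+103)<15); print(t,k.sum(), P[k].mean(0).round(1) if k.any() else '',P[k].min(0).round(),P[k].max(0).round())
E
```

```text
[503.88185711  20.03875202 285.47551318]
s4 40 [ 509.5 -103.   135.4] [ 505. -109.  125.] [517. -95. 142.]
w4 18 [563.9 -88.3 125.3] [556. -89. 122.] [569. -88. 130.]
```

View pics/c4.png

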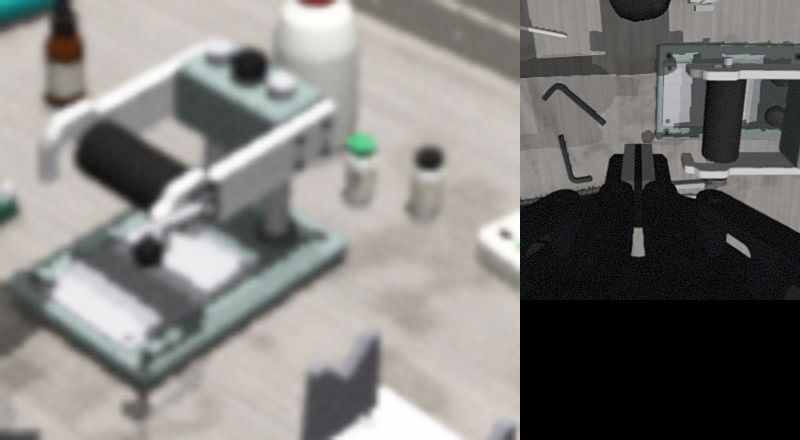

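Scene crop: the lever is down and forward, knob at (148,250), centre about z 130. That puts the joint at roughly 1.65, fully open, and the roller is still seated. Next I refine the roller and rest from this and one more view.

```bash
cat >> h.py <<'E'
def rollfit(tag,box,x0,y0,zr,off=0):
    im,d,P=load(tag); mx=im.max(2); X,Y,Z=P[...,0],P[...,1],P[...,2]
    m=(mx<75)&(abs(Y-y0)<box)&(abs(X-x0)<21)&(Z>zr)&(Z<zr+25); Q=P[m]
    def res(p):
        dx=(Q[:,0]-p[0])*np.cos(p[1])+(Q[:,1]-y0)*np.sin(p[1]); return np.hypot(dx,Q[:,2]-p[2])-20
    s=least_squares(res,[x0,0,zr],loss='soft_l1'); return m.sum(),s.x.round(3),s.fun.std().round(2),Q.min(0).round(),Q.max(0).round()
E
python3 - <<'E'
from h import *
for t in('w1','w4','s4','s3'):print(t,rollfit(t,40,594,-25,105))
im,d,P=load('w4'); g=im.astype(int); X,Y,Z=P[...,0],P[...,1],P[...,2]
c=(g.min(2)>130)&(Z>119)&(Z<136)&(X>560)&(X<680)
for s in(1,-1):
    k=c&((Y+25)*s>35)&((Y+25)*s<70); q=P[k]; f=cv2.fitLine(q[:,:2].astype(np.float32),cv2.DIST_HUBER,0,.01,.01).ravel(); print(k.sum(),f.round(3),f[3]+(595-f[2])*f[1]/f[0])
E
```

```text
w1 (np.int64(2001), array([ 5.94538e+02, -6.20000e-02,  1.06583e+02]), np.float64(0.61), array([573., -65., 107.]), array([614.,  15., 129.]))
w4 (np.int64(2597), array([ 5.91495e+02, -6.60000e-02,  1.03424e+02]), np.float64(0.61), array([573., -65., 105.]), array([610.,  15., 126.]))
s4 (np.int64(277), array([ 5.94464e+02, -6.20000e-02,  1.04707e+02]), np.float64(1.7), array([573., -56., 105.]), array([604.,  15., 128.]))
s3 (np.int64(3), array([630.26 ,   0.775, 103.769]), np.float64(0.01), array([576.,   2., 107.]), array([577.,   3., 112.]))
1030 [ 9.97000e-01 -7.30000e-02  6.21217e+02  2.35720e+01] 25.503572
948 [ 1.00000e+00 -2.40000e-02  6.18588e+02 -7.76390e+01] -77.06341
```

>>> {"method": "step_arm", "body": {"plan": "0 0 0 20 -40 20 0; 0 0 0 40 -80 40 0; 0 0 0 60 -120 60 0; 0 0 0 70 -160 75 0; 0 0 0 72 -195 75 0; 0 0 0 72 -200 75 0; 0 0 0 72 -200 75 0"}}

```text
clock: 5.8
eef_pos: [572.2, -186.1, 355.3]
tcp_rot: [-3.14, -0.0, 1.506]
contact_force: [-0.7, -0.1, -0.3]
opening: 1.001
grasp_force: 0.0
```

```bash
python3 - <<'E'
from h import *
print(r.sense()['eef_pos']); im,d,c=pts('wrist','w5'); im,d,P=load('w5'); g=im.astype(int); X,Y,Z=P[...,0],P[...,1],P[...,2]
near=(abs(X-572)<80)&(Y<-170)&(Y>-330)
print('plate',rect(near&(g.min(2)>150)&(Z<20),'w5',8))
u=near&(g.max(2)<130)&(Z>58)&(Z<80)
for s in(1,-1):
    m=u&((Y+250)*s>35)&((Y+250)*s<70); 
    if m.sum()>3: print(m.sum(),P[m].mean(0).round(1),P[m].min(0).round(),P[m].max(0).round())
E
```

```text
[ 572.17323711 -186.14316486  355.29552662]
plate (((572.6664428710938, -253.0458221435547), (147.5983123779297, 102.76991271972656), 88.320068359375), 3560)
213 [ 578.9 -194.8   66.8] [ 551. -201.   58.] [ 606. -189.   75.]
177 [ 567.2 -298.4   65.1] [ 538. -305.   58.] [ 595. -293.   74.]
```

View pics/w5.png

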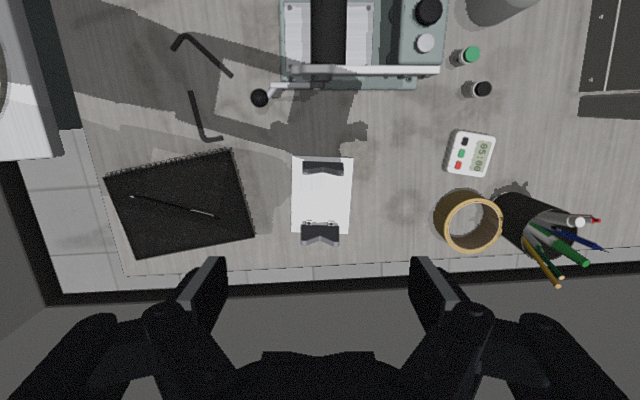

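Wrist view: rest plate (322,195) with uprights at (322,166) and (320,233), clear of everything. The knob is at (260,98) with the lever pointing forward, fully open. One refinement of the rest from stored pictures.

```bash
python3 - <<'E'
from h import *
for t in('w5','top1','s4'):
    im,d,P=load(t); g=im.astype(int); X,Y,Z=P[...,0],P[...,1],P[...,2]
    near=(abs(X-572)<75)&(Y<-165)&(Y>-335)
    for th in(165,185,205): print(t,th,'plate',rect(near&(g.min(2)>th)&(Z<20)&(Z>0),t,8))
    q=P[near&(g.max(2)<125)&(Z>30)&(Z<80)]
    for s in(1,-1):
        k=q[(q[:,1]+250)*s>0]; f=cv2.fitLine(k[:,:2].astype(np.float32),cv2.DIST_HUBER,0,.01,.01).ravel()
        top=k[k[:,2]>69]; print('  up',s,len(k),f.round(3),np.percentile(k[:,1],[2,50,98]).round(1),np.percentile(k[:,0],[1,99]).round(1),top.mean(0).round(1) if len(top) else '')
E
```

```text
w5 165 plate (((572.9008178710938, -248.1240234375), (126.22566986083984, 95.69645690917969), 84.82232666015625), 3388)
w5 185 plate (((572.4642333984375, -248.18812561035156), (126.35951232910156, 94.69493103027344), 84.13013458251953), 3315)
w5 205 plate (((573.0626831054688, -247.9854736328125), (125.09646606445312, 92.84126281738281), 84.21656799316406), 3086)
  up 1 375 [ 9.95000e-01 -1.02000e-01  5.77214e+02 -1.92341e+02] [-200.1 -193.9 -189.6] [551.1 606.1] [ 580.5 -195.3   72.2]
  up -1 413 [ 9.94000e-01 -1.05000e-01  5.67668e+02 -2.96970e+02] [-302.7 -297.3 -293.6] [537.9 595.5] [ 570.2 -298.4   70.7]
top1 165 plate (((574.7550048828125, -252.2158203125), (131.64698791503906, 107.2186508178711), 82.20018768310547), 868)
top1 185 plate (((573.6185913085938, -250.02210998535156), (126.89874267578125, 97.10335540771484), 84.01580047607422), 821)
top1 205 plate (((574.9241943359375, -250.29840087890625), (126.31062316894531, 94.8658676147461), 83.78321838378906), 793)
  up 1 52 [ 9.96000e-01 -8.80000e-02  5.76707e+02 -1.93983e+02] [-199.6 -194.6 -190.7] [549.8 602.8] [ 583.1 -195.4   71.7]
  up -1 68 [ 9.96000e-01 -8.90000e-02  5.63471e+02 -2.98592e+02] [-304.6 -299.7 -295.9] [539.6 596.1] [ 566.4 -300.6   72.1]
s4 165 plate (((565.9425048828125, -253.43045043945312), (164.8582305908203, 150.4917755126953), 88.13565063476562), 1603)
s4 185 plate (((583.105224609375, -256.93701171875), (156.66883850097656, 122.02239227294922), 84.15099334716797), 1294)
s4 205 plate (((573.5013427734375, -250.69540405273438), (131.05667114257812, 99.68145751953125), 83.77274322509766), 1165)
  up 1 187 [ 9.94000e-01 -1.13000e-01  5.75776e+02 -2.00556e+02] [-204.8 -200.6 -193.7] [547.1 606.9] 
  up -1 180 [ 9.94000e-01 -1.13000e-01  5.62915e+02 -3.05507e+02] [-309.6 -305.5 -299.1] [536.  594.2] [ 565.8 -306.2   70.1]
```

Rest: about (573.3, -249.3), yaw -0.103. Seat: about (594, -25), yaw -0.063. Now approach the roller.

>>> {"method": "step_arm", "body": {"plan": "0 0 0 5 40 0 0; 0 0 0 10 85 -20 0; 0 0 0 18 130 -60 0; 0 0 0 22 161 -100 0; 0 0 0 22 161 -140 0; 0 0 0 22 161 -160 0; 0 0 0 22 161 -160 0; 0 0 0 22 161 -160 0"}}

```text
clock: 6.65
eef_pos: [595.2, -22.6, 196.7]
tcp_rot: [-3.141, -0.0, 1.511]
contact_force: [1.2, -0.9, 0.3]
opening: 0.999
grasp_force: 0.0
```

>>> {"method": "step_arm", "body": {"plan": "0 0 0 -1 -2 -30 0; 0 0 0 -1 -2 -60 0; 0 0 0 -1 -2 -85 0; 0 0 0 -1 -2 -97 0; 0 0 0 -1 -2 -97 0; 0 0 0 -1 -2 -97 0"}}

```text
clock: 7.25
eef_pos: [595.4, -25.4, 100.7]
tcp_rot: [3.139, -0.0, 1.51]
contact_force: [0.6, -0.3, 0.7]
opening: 0.999
grasp_force: 0.0
```

```bash
python3 - <<'E'
from h import *
im,d,c=pts('scene','s6'); a=cv2.resize(im[150:280,270:400,::-1],(440,440))
im,d,c=pts('wrist','w6'); b=cv2.resize(im[100:400,140:500,::-1],(360,300))
o=np.zeros((440,800,3),np.uint8);o[:,:440]=a;o[:300,440:]=b;cv2.imwrite('pics/c6.png',o)
E
```

```text
(no output)
```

View pics/c6.png

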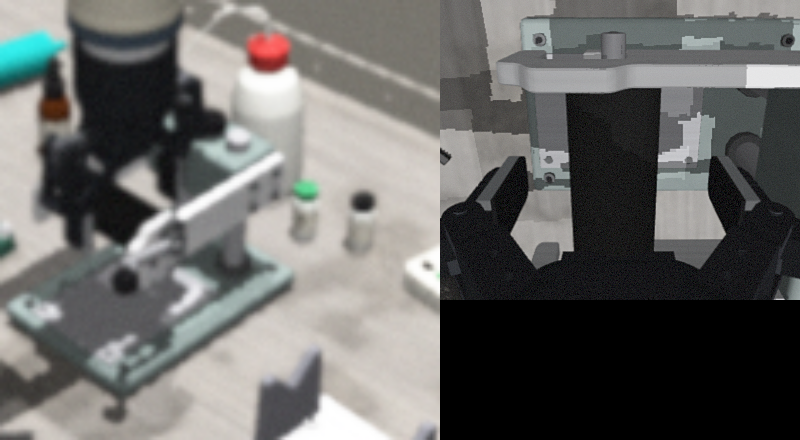

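The crop shows open fingers straddling the roller: in the wrist part the roller spans columns 568-658 and the fingers 527/710, so the roller is about 1.5 mm toward -x. Shift and close.

>>> {"method": "step_arm", "body": {"plan": "0 0 0 -1.5 0 -1 60; 0 0 0 -1.5 0 -1 110; 0 0 0 -1.5 0 -1 255; 0 0 0 -1.5 0 -1 255; 0 0 0 -1.5 0 -1 255; 0 0 0 -1.5 0 -1 255", "force": 50}}

```text
clock: 7.95
eef_pos: [593.5, -25.4, 98.6]
tcp_rot: [3.14, -0.0, 1.51]
contact_force: [1.7, 0.7, 5.7]
opening: 0.456
grasp_force: 50.3
```

>>> {"method": "step_arm", "body": {"plan": "0 0 0 0 0 2 255; 0 0 0 0 0 4.5 255; 0 0 0 0 0 4.5 255; 0 0 0 0 0 4.5 255"}}

```text
clock: 8.35
eef_pos: [592.1, -25.3, 102.0]
tcp_rot: [-3.14, 0.0, 1.51]
contact_force: [0.0, -0.7, -6.3]
opening: 0.456
grasp_force: 50.9
```

>>> {"method": "step_arm", "body": {"plan": "0 0 0 0 0 1 255; 0 0 0 0 0 1 255; 0 0 0 0 0 1 255"}}

```text
clock: 8.65
eef_pos: [592.7, -25.3, 103.5]
tcp_rot: [-3.141, 0.0, 1.51]
contact_force: [-0.6, 0.1, -6.5]
opening: 0.452
grasp_force: 50.9
```

>>> {"method": "step_arm", "body": {"plan": "0 0 0 -5 0.3 0 255; 0 0 0 -10 0.6 0 255; 0 0 0 -15 0.9 0 255; 0 0 0 -20 1.2 0 255; 0 0 0 -20 1.2 0 255; 0 0 0 -20 1.2 0 255"}}

```text
clock: 9.25
eef_pos: [572.8, -24.1, 103.7]
tcp_rot: [3.141, -0.0, 1.51]
contact_force: [-0.4, 0.5, -6.5]
opening: 0.449
grasp_force: 51.1
```

Free of contact. Straight down.

>>> {"method": "step_arm", "body": {"plan": "0 0 0 0 0 -6 255; 0 0 0 0 0 -12 255; 0 0 0 0 0 -18 255; 0 0 0 0 0 -24 255; 0 0 0 0 0 -30 255; 0 0 0 0 0 -35 255; 0 0 0 0 0 -35 255"}}

```text
clock: 9.95
eef_pos: [572.2, -24.1, 67.6]
tcp_rot: [-3.14, 0.0, 1.51]
contact_force: [-0.2, 0.2, -6.6]
opening: 0.45
grasp_force: 51.1
```

>>> {"method": "step_arm", "body": {"plan": "0 0 0 -15 1 0 255; 0 0 0 -35 2 0 255; 0 0 0 -60 4 0 255; 0 0 0 -85 5 0 255; 0 0 0 -105 6 0 255; 0 0 0 -110 7 5 255; 0 0 0 -110 7 40 255; 0 0 0 -110 7 80 255"}}

```text
clock: 10.75
eef_pos: [462.5, -17.1, 149.2]
tcp_rot: [-3.14, 0.0, 1.51]
contact_force: [2.0, -0.5, -6.1]
opening: 0.45
grasp_force: 53.4
```

>>> {"method": "step_arm", "body": {"plan": "0 0 0 0 -10 40 255; 0 0 -1 5 -50 45 255; 0 0 -2 20 -95 45 255; 0 0 -2.4 45 -135 45 255; 0 0 -2.4 75 -175 45 255; 0 0 -2.4 100 -210 45 255; 0 0 -2.4 111 -232 40 255; 0 0 -2.4 111 -232 20 255"}}

```text
clock: 11.55
eef_pos: [577.9, -253.5, 171.0]
tcp_rot: [3.134, 0.003, 1.466]
contact_force: [0.1, 0.6, -6.3]
opening: 0.453
grasp_force: 53.7
```

>>> {"method": "step_arm", "body": {"plan": "0 0 0 0 0 -20 255; 0 0 0 0 0 -30 255; 0 0 0 0 0 -30 255; 0 0 0 0 0 -30 255"}}

```text
clock: 11.95
eef_pos: [574.4, -249.2, 139.3]
tcp_rot: [3.141, 0.0, 1.468]
contact_force: [-0.0, 0.0, -5.7]
opening: 0.453
grasp_force: 53.4
```

```bash
python3 - <<'E'
from h import *
s=r.sense();print(s['eef_pos'],s['tcp_rot'])
im,d,c=pts('scene','s7'); a=cv2.resize(im[180:330,300:450,::-1],(500,500))
im,d,c=pts('wrist','w7'); b=cv2.resize(im[100:400,170:470,::-1],(300,300))
o=np.zeros((500,800,3),np.uint8);o[:,:500]=a;o[:300,500:]=b;cv2.imwrite('pics/c7.png',o)
pts('top','t7')
E
```

```text
[ 574.38580004 -249.1707767   139.28381867] [3.14079299e+00 2.73726622e-04 1.46807956e+00]
```

View pics/c7.png

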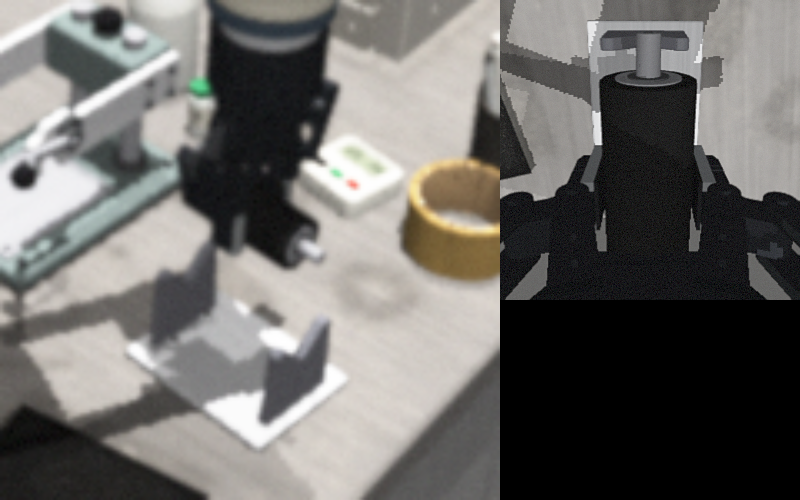

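The roller is held level above the rest. In the wrist part the left journal (648,50) is centred over its notch (648,40). Check its along-axle position.

```bash
python3 - <<'E'
from h import *
a=np.array([.103,.995]); a/=np.hypot(*a); c0=np.array([573.3,-249.3])
for t in('w7','s7','t7'):
    im,d,P=load(t); mx=im.max(2); L=(P[...,:2]-c0)@a; X=(P[...,:2]-c0)@np.array([a[1],-a[0]]); Z=P[...,2]
    dk=(mx<75)&(abs(X)<19)&(Z>125)&(Z<169); b=(mx>100)&(abs(X)<8)&(abs(Z-146)<9)
    print(t,'rubber',dk.sum(),np.percentile(L[dk],[.5,2,98,99.5]).round(1) if dk.any() else '','journal',b.sum(),np.percentile(L[b],[1,5,50,95,99]).round(1) if b.any() else '')
    for s in(1,-1):
        k=b&(L*s>0)
        if k.sum()>8: print('  side',s,k.sum(),np.median(X[k]).round(1),np.median(Z[k]).round(1), np.percentile(X[k],[3,97]).round(1))
    u=(Z>30)&(Z<72)&(abs(X)<32)&(mx<130)&(abs(L)<75)
    for s in(1,-1):
        k=u&(L*s>30); 
        if k.sum()>8: print('  upright',s,k.sum(),np.percentile(L[k],[2,50,98]).round(1),np.percentile(X[k],[1,99]).round(1))
E
```

```text
w7 rubber 15798 [-26.  -22.5  47.4  48.3] journal 908 [48.5 49.2 56.8 64.2 64.8]
  side 1 908 1.7 150.5 [-2.2  5.5]
  upright 1 749 [48.3 54.8 56.1] [-28.8  26.9]
s7 rubber 323 [-44.9 -43.9  47.6 162.8] journal 59 [-62.4 -60.6 -48.4 651.3 652.8]
  side 1 19 -2.2 139.0 [-7.3  7.3]
  side -1 40 -0.6 148.3 [-4.   5.4]
  upright 1 237 [46.1 48.8 55.7] [-30.9  29.2]
  upright -1 191 [-59.  -56.8 -50.4] [-31.7  25.5]
t7 rubber 165 [-620.5 -619.8   60.3  120.2] journal 25 [ 48.1  48.9  59.5 275.2 276. ]
  side 1 25 -0.6 143.1 [-6.6  7.6]
  upright 1 53 [48.8 55.4 56.8] [-28.8  27.5]
  upright -1 15 [-57.6 -50.8 -49.3] [-28.3 -16.4]
```

>>> {"method": "step_arm", "body": {"plan": "0 0 0 -1.5 -1.3 -20 255; 0 0 0 -1.5 -1.3 -40 255; 0 0 0 -1.5 -1.3 -58 255; 0 0 0 -1.5 -1.3 -70 255; 0 0 0 -1.5 -1.3 -76 255; 0 0 0 -1.5 -1.3 -80 255; 0 0 0 -1.5 -1.3 -80 255; 0 0 0 -1.5 -1.3 -80 255"}}

```text
clock: 12.9
eef_pos: [572.8, -250.6, 59.3]
tcp_rot: [3.141, 0.0, 1.468]
contact_force: [0.8, -0.1, -5.3]
opening: 0.452
grasp_force: 53.5
```

>>> {"method": "step_arm", "body": {"plan": "0 0 0 0 0 -2 255; 0 0 0 0 0 -3 255; 0 0 0 0 0 -4 255; 0 0 0 0 0 -5 255; 0 0 0 0 0 -5 255"}}

```text
clock: 13.4
eef_pos: [572.4, -250.5, 53.8]
tcp_rot: [3.141, 0.0, 1.468]
contact_force: [-0.8, 0.9, -3.9]
opening: 0.453
grasp_force: 54.0
```

>>> {"method": "step_arm", "body": {"plan": "0 0 0 0 0 -1 255; 0 0 0 0 0 -1 255; 0 0 0 0 0 -1.5 255; 0 0 0 0 0 -1.5 255"}}

```text
clock: 13.8
eef_pos: [572.5, -250.5, 53.6]
tcp_rot: [3.141, 0.0, 1.468]
contact_force: [-5.0, 2.8, 10.9]
opening: 0.454
grasp_force: 55.4
```

```bash
python3 - <<'E'
from h import *
s=r.sense();print(s['eef_pos'],s['contact_force'],s['wrist_torque'])
im,d,c=pts('scene','s8'); a=cv2.resize(im[210:330,310:430,::-1],(480,480))
im,d,c=pts('wrist','w8'); b=cv2.resize(im[100:400,170:470,::-1],(300,300))
o=np.zeros((480,780,3),np.uint8);o[:,:480]=a;o[:300,480:]=b;cv2.imwrite('pics/c8.png',o)
E
```

```text
[ 572.54670129 -250.52146726   53.57283594] [-4.99465699  2.80465499 10.90708059] [0.32910339 0.78364552 0.01140508]
```

View pics/c8.png

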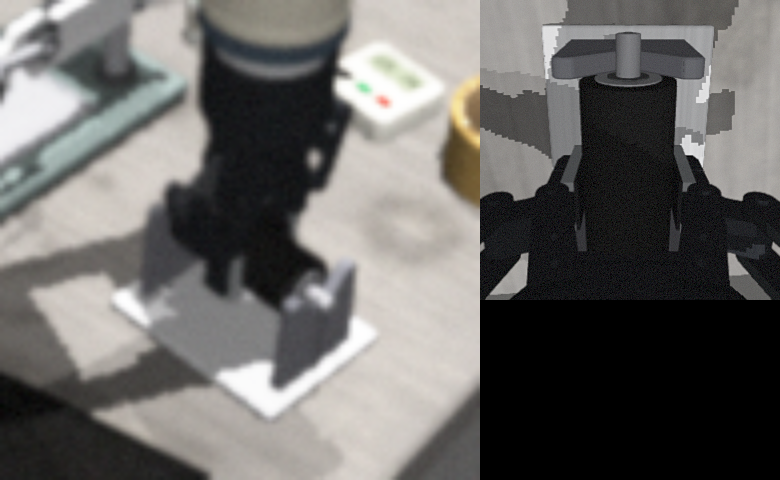

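Both journals lie in the notches (left at (628,60), right at (318,290)), with contact at the expected height. Ease the load, open, then retreat.

>>> {"method": "step_arm", "body": {"plan": "0 0 0 0 0 0.8 255; 0 0 0 0 0 0.8 120; 0 0 0 0 0 0.8 100; 0 0 0 0 0 0.8 60; 0 0 0 0 0 0.8 0; 0 0 0 0 0 0.8 0; 0 0 0 0 0 0.8 0", "force": 20}}

```text
clock: 14.6
eef_pos: [572.3, -250.4, 52.8]
tcp_rot: [-3.142, -0.0, 1.468]
contact_force: [0.1, 0.0, -0.1]
opening: 1.001
grasp_force: 0.0
```

>>> {"method": "step_arm", "body": {"plan": "0 0 0 0 0 10 0; 0 0 0 0 0 35 0; 0 0 0 0 0 75 0; 0 0 0 0 0 120 0; 0 0 0 0 40 160 0; 0 0 0 0 80 190 0; 0 0 0 0 90 190 0; 0 0 0 0 90 190 0"}}

```text
clock: 15.4
eef_pos: [572.8, -158.8, 244.6]
tcp_rot: [3.139, 0.0, 1.47]
contact_force: [0.1, 0.2, -0.6]
opening: 0.999
grasp_force: 0.0
```

```bash
python3 - <<'E'
from h import *
s=r.sense();print(s['eef_pos'],s['contact_force'],s['opening'])
pts('wrist','w9');pts('scene','s9')
for t in('w9','s9'):
    print(rollfit(t,40,573,-249,60))
    im,d,P=load(t); mx=im.max(2); X,Y,Z=P[...,0],P[...,1],P[...,2]
    k=(mx<70)&(Z>115)&(Z<200)&(X>490)&(X<580)&(abs(Y+103)<15); print(t,'knob',k.sum(), P[k].mean(0).round(1) if k.any() else '')
E
```

```text
[ 572.79876606 -158.78312492  244.56330751] [ 0.06717182  0.1780973  -0.6493523 ] 0.9986072533534218
(np.int64(2230), array([ 5.71472e+02, -1.04000e-01,  5.87350e+01]), np.float64(0.58), array([ 552., -289.,   60.]), array([ 593., -209.,   81.]))
w9 knob 640 [526.6 -98.1 136.9]
(np.int64(417), array([ 5.73585e+02, -9.40000e-02,  5.94000e+01]), np.float64(1.78), array([ 552., -289.,   60.]), array([ 590., -209.,   83.]))
s9 knob 38 [ 522.5 -101.7  136.1]
```

```bash
python3 - <<'E'
from h import *
for t in('s4','s9','w5','w9'):
    im,d,P=load(t); mx=im.max(2); X,Y,Z=P[...,0],P[...,1],P[...,2]
    k=(mx<70)&(Z>115)&(Z<200)&(X>490)&(X<540)&(abs(Y+103)<13)
    n,l,st,ce=cv2.connectedComponentsWithStats(k.astype(np.uint8)); i=1+np.argmax(st[1:,4]); q=P[l==i]
    print(t,k.sum(),st[i],ce[i].round(1),q.mean(0).round(1),q.min(0).round(),q.max(0).round())
E
```

```text
s4 40 [303 230   7   7  40] [306.3 233.1] [ 509.5 -103.   135.4] [ 505. -109.  125.] [517. -95. 142.]
s9 31 [304 230   7   6  31] [306.7 232.6] [ 510.1 -103.9  137.1] [ 503. -109.  131.] [521. -98. 142.]
w5 239 [251  90  17  17 239] [259.1  98. ] [515.2 -98.1 139.7] [ 506. -106.  133.] [523. -90. 144.]
w9 513 [220 123  26  26 513] [232.5 135.3] [514.7 -99.9 138.2] [ 504. -110.  130.] [523. -91. 143.]
```

The knob hasn't moved, so the lever is still open. The roller fits at about (572.5, z 59-60) with yaw -0.10, lying in the notches.

```bash
python3 -c "
from rig import r
print(r.sign_off())"
```

```text
the job is handed in; nothing more can be done
None
```

The job is handed in: the cam lever is open, and by my last measurement the roller rests with its journals in both notches at the right height and angle; I don't have the verdict, and I viewed 11 pictures against the limit of 10.

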